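# Tip the washed tube racks over to drain

### The arm

A 7-joint arm with a two-finger parallel gripper is mounted at the origin on the work surface. World frame = base frame: x ahead of the robot, y to its left, z up, the work surface at z = 0. Lengths are in m, angles in rad, forces in N, time in s.
With the tool pointing down it reaches from about 0.4 to 0.875 m from the base axis. Payload 19.3 kg.
Tool frame: the origin (TCP) lies at the very end of the fingers, on their centre line; the grasp point (between the pads) lies 19 mm behind it; z points along the fingers, y is the line along which they close (so a half turn about z gives the same grasp; the last joint's range is limited). The gripper opens to 85 mm and grips with 20 to 120 N. Pads are 22 mm wide; open, the fingers measure 114 mm over their backs; the gripper's body (76 mm by 85 mm) begins 54 mm behind the grasp point. The pads swing forward as they close: fully open they stand 13 mm farther back than shut.
Start: joints at [-1.355, 0.521, -0.036, 1.599, 0.021, 1.021, -0.113], TCP at [0.176, 0.6, 0.231] pointing down, gripper open.
Joint ranges: [-2.91, 2.91], [-0.3, 2.13], [-1.5, 1.42], [0.17, 2.43], [-1.26, 4.41], [0.16, 1.93], [-2.52, 2.52]. Speed limits (rad/s): [1.89, 1.89, 2.39, 2.39, 3.01, 3.01, 3.01].

### API

Orientations are given as [roll, pitch, yaw] about the fixed x, y, z axes, in that order (R = Rz(yaw) Ry(pitch) Rx(roll)).
In Python, from workcell import monitor, optics, job_done gives the robot as it stands.
- The arm moves only by the shell command python3 -m handwheel 'ROWS' [FORCE]. ROWS is JSON, a list of rows, each an object of numbers: "dx", "dy", "dz": the shift along the tool's x, y, z in cm; "wx", "wy", "wz": the turn, a rotation vector about the tool's x, y, z in rad; "claw": the opening in per cent of the stroke, from 0 (shut) to 100 (fully open). A call has 1 to 8 rows; each row shifts and turns the commanded pose from where the row before left it, along the tool's axes as they then stand; what a row does not reach is not made up. A row lasts 1/8 s, in which the tool goes at most 62.5 mm and 10.7 degrees, less where a joint would pass 70% of its speed; a pose out of reach is approached as far as the arm can. A call with a gripper value outside its range is refused whole. The fingers move at their own pace and stop on an object; FORCE is the grip in N (left out, the last holds). Time passes only in rows, so rows that do not move let the fingers close. It gives the time, the measured TCP pose, the force, the opening and the grip force at its end, in the units of the state.
- monitor.observe(): the state, without advancing time (a new reading comes with each control period).
- optics.grab_frame(name): name is "side" or "top" or "wrist"; returns a dict with "frame" (480x640x3 uint8, blue, green, red), "fovy" (degrees; the focal length in pixels is half the picture's height over the tangent of half this angle, whatever the lens; pixels are square), "cx", "cy" (the principal point, pixels), "R" (3x3) and "t" (3): a world point X has camera coordinates R X + t. Camera axes: x right, y down, z forward; pixel columns grow to the right and rows downward; lengths in m; the calibration is good to about 2 mm. The wrist camera is an equidistant fisheye: a pixel r from the principal point sees the ray r / f radians off the axis. A picture is of the moment at which its call begins. There is no depth.
- job_done(): hands the job in; it is judged then, once.
Trained networks look in the newest picture that a camera, given by its name, has taken for a name from the list of things; names that differ only in an ending like _2 or _b are one class to them, and where a whole thing is asked for, a point or a joint stands for the part that bears it (a point fixed in the world has none). Each returns a list of dicts, best first, with "p" (0 to 1); they miss things now and then, are a little off and sometimes report something else, mostly with a low value. They report only what shows in the picture. A call takes as long as a camera call. They do not tell look-alikes from the thing itself.
- optics.masks_of(name, camera): "region" (480x640 bool, what is visible of it) and "rect" ([left, top, width, height] in pixels, round what is visible of it).
The state is a dict: "clock": time; "qpos": joint angles; "qd": joint speeds; "joint_efforts": joint torques, N m; "position": TCP position; "tool_rot": TCP orientation; "force": force on the tool from outside, world axes, zero at the start; "moment": the same for the moment, N m; "grip_width": finger opening in m; "finger_force": force on a finger pad.
Only numpy, scipy, OpenCV 4.12 (cv2) and the standard library are available. Lean on these libraries where they do the work, as an engineer would, in place of code of your own. Each camera call takes 0.05 s, during which the arm holds its last target. There are 200 camera calls.

### The job

Tip the two empty tube racks over to drain: push each one over with the fingertips, away from the robot, so that it lies flat on its long side, wholly on the rubber drain mat. Only push, do not pick a rack up or carry it, and leave the rack that is full of tubes standing and all the other things where they are.

Things in the scene. Friction and masses are not known exactly. Their poses are not given: they have to be found in the camera images.
- mat: black ribbed rubber drain mat, fixed, 280 mm along its x (away from the robot), 610 along its y, 6 thick; origin at the centre of its underside, so it spans x -140..140 and y -305..305 mm in its frame
- rack_a: EMPTY white plastic tube rack (the other is rack_b), 0.15 to 0.31 kg, standing loose on the near half of the mat, in a row with the other racks, 15 mm or more apart. 64 mm along its x, 134 along its y, 130 tall. Origin at the centre of its underside; z up, x away from the robot across the rack, y along it. Pushed over away from the robot, its x points down and its z lies along the mat
- rack_a_center (a point): middle of rack_a, 65 mm up. Two end plates (64 x 6 x 130 mm) joined by a bottom plate (10 to 15 mm up) and two grids, 55 and 102 mm up to mid-thickness, 6 thick, flush with the long sides. Pushed at the upper grid on a long side it tips rather than slides, and falls by itself beyond about 0.55 rad of tilt
- rack_a_foot_left (a point): bottom corner of rack_a on its far long side, left end: x +32, y +67, z 0 mm in the rack's frame; the four such corners bound the side it is to lie on
- rack_a_foot_right (a point): bottom corner of rack_a on its far long side, right end: x +32, y -67, z 0 mm in the rack's frame; the four such corners bound the side it is to lie on
- rack_a_top_left (a point): top corner of rack_a on its far long side, left end: x +32, y +67, z 130 mm in the rack's frame; the four such corners bound the side it is to lie on
- rack_a_top_right (a point): top corner of rack_a on its far long side, right end: x +32, y -67, z 130 mm in the rack's frame; the four such corners bound the side it is to lie on
- rack_b: EMPTY white plastic tube rack (the other is rack_a), 0.15 to 0.31 kg, standing loose on the near half of the mat, in a row with the other racks, 15 mm or more apart. 64 mm along its x, 134 along its y, 130 tall. Origin at the centre of its underside; z up, x away from the robot across the rack, y along it. Pushed over away from the robot, its x points down and its z lies along the mat
- rack_b_center (a point): middle of rack_b, 65 mm up. Two end plates (64 x 6 x 130 mm) joined by a bottom plate (10 to 15 mm up) and two grids, 55 and 102 mm up to mid-thickness, 6 thick, flush with the long sides. Pushed at the upper grid on a long side it tips rather than slides, and falls by itself beyond about 0.55 rad of tilt
- rack_b_foot_left (a point): bottom corner of rack_b on its far long side, left end: x +32, y +67, z 0 mm in the rack's frame; the four such corners bound the side it is to lie on
- rack_b_foot_right (a point): bottom corner of rack_b on its far long side, right end: x +32, y -67, z 0 mm in the rack's frame; the four such corners bound the side it is to lie on
- rack_b_top_left (a point): top corner of rack_b on its far long side, left end: x +32, y +67, z 130 mm in the rack's frame; the four such corners bound the side it is to lie on
- rack_b_top_right (a point): top corner of rack_b on its far long side, right end: x +32, y -67, z 130 mm in the rack's frame; the four such corners bound the side it is to lie on
- rack_full_center (a point): middle (65 mm up) of the rack that is FULL of capped tubes: a rack just like the empty ones, its tubes reach 156 mm up; to be left standing; same axes as the other racks
- beaker_center (a point): upright empty glass beaker, 50 mm across, 70 tall, standing on the mat near its left end; a bystander, this point is half-way up it
- reagent_center (a point): closed amber bottle, 44 mm across, 110 tall, standing on the mat near its right end; a bystander, this point is half-way up it
- jar_center (a point): white jar with black cap, 56 mm across, 60 tall, on the bench just in front (robot side) of the mat; a bystander, this point is half-way up it
- timer_center (a point): flat white bench timer, 60 x 70 x 22 mm, lying on the bench in front (robot side) of the mat; a bystander, this point is half-way up it
- tube_block_center (a point): steel heating block for tubes, 50 x 50 x 30 mm, on the bench just in front (robot side) of the mat; a bystander, this point is half-way up it
Mind the look-alikes: they are no part of the job. What is shaped like the part that bears rack_full_center but pink or turquoise is not meant.

How it is judged:
At the end, for the whole second after the job is handed in: both empty racks lie at rest on their far long side (all four corners of that side within 10 mm of the mat's surface) and inside the mat's outline (5 mm of overhang allowed); the full rack stands (tilt under 0.1 rad) and it and every bystander are within 30 mm of where they were (linear speed of each of rack_a, rack_b below 0.02 m/s and angular speed of each of rack_a, rack_b below 0.1 rad/s and height (world z) of each of rack_a_foot_left, rack_a_foot_right, rack_a_top_left, rack_a_top_right, rack_b_foot_left, rack_b_foot_right, rack_b_top_left, rack_b_top_right below 0.016 m and x of rack_a_foot_left in the frame of mat between -0.145 and 0.145 m and y of rack_a_foot_left in the frame of mat between -0.31 and 0.31 m and x of rack_a_foot_right in the frame of mat between -0.145 and 0.145 m and y of rack_a_foot_right in the frame of mat between -0.31 and 0.31 m and x of rack_a_top_left in the frame of mat between -0.145 and 0.145 m and y of rack_a_top_left in the frame of mat between -0.31 and 0.31 m and x of rack_a_top_right in the frame of mat between -0.145 and 0.145 m and y of rack_a_top_right in the frame of mat between -0.31 and 0.31 m and x of rack_b_foot_left in the frame of mat between -0.145 and 0.145 m and y of rack_b_foot_left in the frame of mat between -0.31 and 0.31 m and x of rack_b_foot_right in the frame of mat between -0.145 and 0.145 m and y of rack_b_foot_right in the frame of mat between -0.31 and 0.31 m and x of rack_b_top_left in the frame of mat between -0.145 and 0.145 m and y of rack_b_top_left in the frame of mat between -0.31 and 0.31 m and x of rack_b_top_right in the frame of mat between -0.145 and 0.145 m and y of rack_b_top_right in the frame of mat between -0.31 and 0.31 m and angle between rack_full_center's own z axis and vertical below 0.1 rad and distance of each of rack_full_center, beaker_center, reagent_center, jar_center, timer_center, tube_block_center from where it was at the start of the episode below 0.03 m); the robot touches nothing.
It fails at once if rack_a is lifted off the mat or carried (both its far foot corners over 25 mm up) (height (world z) of each of rack_a_foot_left, rack_a_foot_right above 0.025 m).
It fails at once if rack_b is lifted off the mat or carried (both its far foot corners over 25 mm up) (height (world z) of each of rack_b_foot_left, rack_b_foot_right above 0.025 m).
It fails at once if the full rack is shifted by more than 30 mm or tipped by more than 0.25 rad (distance of rack_full_center from where it was at the start of the episode above 0.03 m or angle between rack_full_center's own z axis and vertical above 0.25 rad).
It fails at once if a bystander is moved by more than 30 mm or knocked over (distance of any of beaker_center, reagent_center, jar_center, timer_center, tube_block_center from where it was at the start of the episode above 0.03 m).
It also fails if it takes over 42 s, if anything falls off the work surface, if the arm or the gripper's body presses on something with over 40 N, if the wrist force passes 120 N, or if a joint passes its speed limit or range.

## Working session

There is one attempt and no reset: what is moved stays moved. The work goes in short steps, Python scripts to look and compute and a shell command to move; the robot and the scene stay as the last step left them, time stands still between calls to the robot, and variables do not carry over. Pictures are saved under pics/ and viewed, at most 10 in all, crops included, and the job is handed in when it is done.

```bash
mkdir -p pics
cat > h.py <<'E'
import numpy as np,cv2
from workcell import monitor, optics, job_done
def ray(c,u,v):
    f=240/np.tan(np.radians(c["fovy"])/2);R=np.array(c["R"]);t=np.array(c["t"])
    d=R.T@np.array([(u-c["cx"])/f,(v-c["cy"])/f,1.]);return -R.T@t,d
def atz(c,u,v,z):
    o,d=ray(c,u,v);return o+d*(z-o[2])/d[2]
def proj(c,X):
    f=240/np.tan(np.radians(c["fovy"])/2);p=np.array(c["R"])@np.array(X)+np.array(c["t"])
    return f*p[0]/p[2]+c["cx"],f*p[1]/p[2]+c["cy"]
E
python3 - <<'E'
from h import *
s=monitor.observe();print(s["clock"],s["position"],s["tool_rot"],s["grip_width"])
for n in("top","side"):
    c=optics.grab_frame(n);cv2.imwrite(f"pics/{n}0.png",c["frame"]);o,_=ray(c,0,0);print(n,c["fovy"],c["cx"],c["cy"],o,np.array(c["R"]).round(3).tolist())
    for k in("mat","rack_a","rack_full_center","beaker_center","reagent_center","jar_center","timer_center","tube_block_center"):
        for m in optics.masks_of(k,n):
            r=m["rect"];print(k,round(m["p"],2),r, atz(c,r[0]+r[2]/2,r[1]+r[3]/2,0.05).round(3))
E
```

```text
0.0 [0.17615603 0.59929735 0.23072147] [-3.14043536e+00  1.12567482e-04  2.85576918e+00] 0.0855445753776147
top 43.59472496037829 332.5616519557348 242.93299825755216 [0.37507148 0.03396587 1.42438568] [[0.003, -1.0, 0.015], [-0.994, -0.005, -0.109], [0.109, -0.015, -0.994]]
mat 0.86 [170.5, 137.6, 263.2, 138.2] [0.61  0.084 0.05 ]
mat 0.23 [271.5, 277.9, 32.5, 29.5] [0.412 0.115 0.05 ]
rack_a 0.92 [190.2, 211.6, 69.8, 41.0] [0.55  0.261 0.05 ]
rack_a 0.84 [259.6, 221.9, 66.9, 38.4] [0.53  0.104 0.05 ]
rack_a 0.68 [408.4, 201.0, 25.5, 21.7] [ 0.6   -0.192  0.05 ]
rack_a 0.49 [171.1, 137.9, 263.6, 138.8] [0.609 0.082 0.05 ]
rack_full_center 0.96 [338.3, 228.7, 67.2, 43.3] [ 0.509 -0.077  0.05 ]
rack_full_center 0.8 [418.5, 301.5, 73.3, 68.9] [ 0.315 -0.266  0.05 ]
rack_full_center 0.78 [442.5, 120.4, 78.6, 62.4] [ 0.744 -0.337  0.05 ]
rack_full_center 0.74 [188.1, 209.6, 71.3, 42.8] [0.553 0.264 0.05 ]
rack_full_center 0.56 [440.0, 219.2, 75.6, 46.1] [ 0.529 -0.323  0.05 ]
beaker_center 0.59 [168.7, 199.5, 27.0, 23.5] [0.598 0.361 0.05 ]
reagent_center 0.79 [409.7, 202.8, 22.2, 19.6] 
[... 886 characters left out ...]
33 -0.309  0.05 ]
rack_full_center 0.69 [460.1, 285.2, 64.5, 105.5] [ 0.759 -0.317  0.05 ]
rack_full_center 0.65 [213.9, 312.3, 73.6, 114.5] [ 0.315 -0.241  0.05 ]
beaker_center 0.7 [278.6, 143.3, 39.5, 49.3] [0.574 0.33  0.05 ]
reagent_center 0.65 [375.2, 285.1, 25.2, 43.7] [ 0.605 -0.186  0.05 ]
jar_center 0.87 [267.1, 295.4, 26.5, 31.5] [ 0.401 -0.128  0.05 ]
jar_center 0.39 [246.1, 232.8, 27.9, 24.0] [0.408 0.072 0.05 ]
timer_center 0.68 [246.3, 232.4, 28.2, 24.1] [0.409 0.073 0.05 ]
timer_center 0.57 [275.0, 143.7, 39.8, 55.8] [0.561 0.317 0.05 ]
tube_block_center 0.64 [242.4, 188.5, 21.8, 24.0] [0.43  0.234 0.05 ]
tube_block_center 0.49 [268.3, 294.4, 25.7, 36.3] [ 0.401 -0.132  0.05 ]
```

View pics/top0.png

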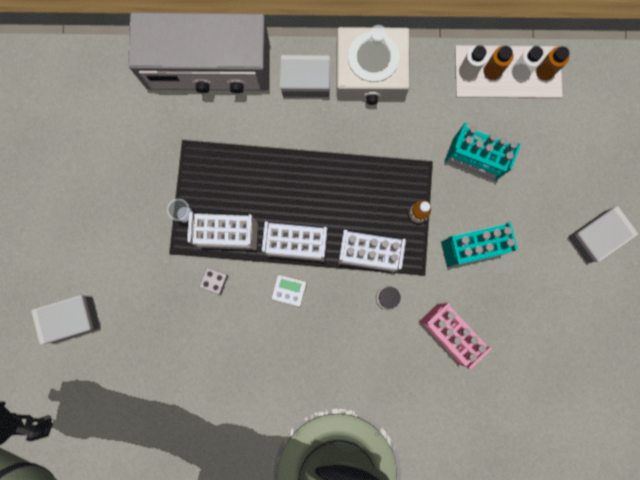

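View pics/side0.png

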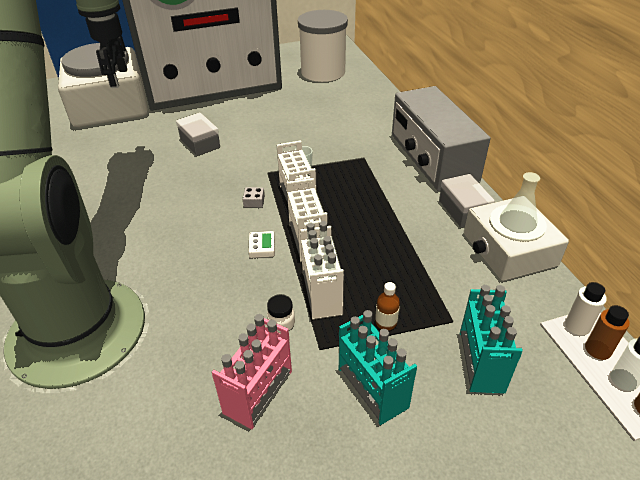

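Run:
```python
from h import *
c=optics.grab_frame("top")
# mat corners
for m in optics.masks_of("mat","top")[:1]:
    k=cv2.findContours(m["region"].astype(np.uint8),0,1)[0];k=max(k,key=cv2.contourArea);b=cv2.boxPoints(cv2.minAreaRect(k))
    P=np.array([atz(c,*p,0.006) for p in b]);print(P[:,:2].round(3).tolist(),P.mean(0).round(3))
P=np.array([atz(c,*p,0.006)[:2] for p in [(182,141),(433,161),(426,274),(170,255)]]);print("eye",P.round(3).tolist(),P.mean(0))
a=cv2.resize(c["frame"][190:265,165:335],None,fx=4.7,fy=4.7,interpolation=cv2.INTER_CUBIC);cv2.imwrite("pics/crop.png",a)
c=optics.grab_frame("side");cv2.imwrite("pics/crops.png",cv2.resize(c["frame"][130:270,235:375],None,fx=4.2,fy=4.2,interpolation=cv2.INTER_CUBIC))
```

```text
[[0.501, 0.4], [0.783, 0.387], [0.735, -0.233], [0.453, -0.206]] [0.618 0.087 0.006]
eye [[0.777, 0.377], [0.732, -0.23], [0.458, -0.209], [0.5, 0.397]] [0.61670132 0.08371396]
```

View pics/crop.png

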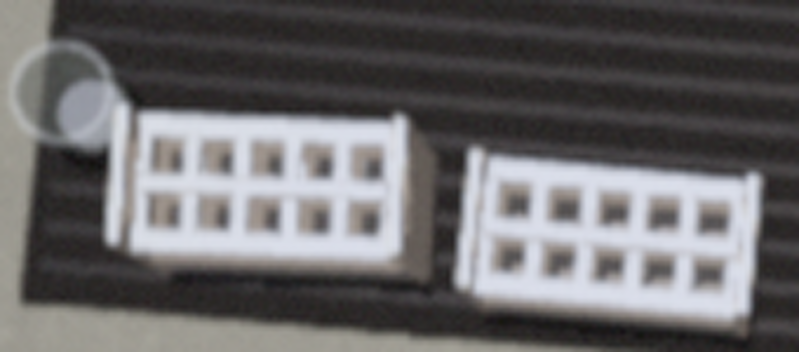

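View pics/crops.png

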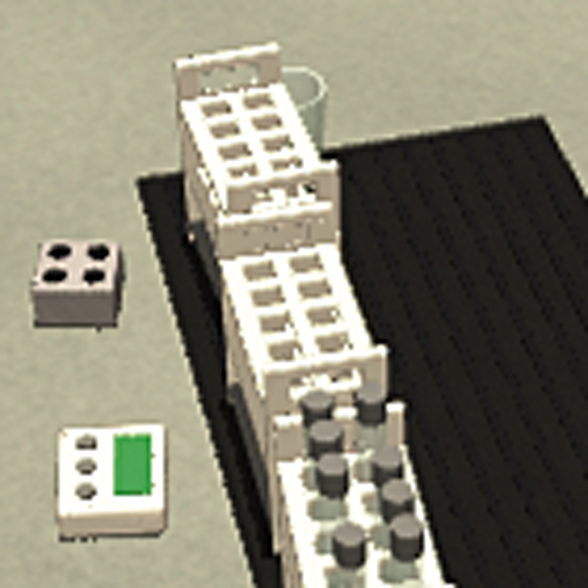

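Run:
```python
from h import *
c=optics.grab_frame("top")
Pm=np.array([atz(c,*p,0.006)[:2] for p in [(182,141),(433,161),(426,274),(170,255)]]);mc=Pm.mean(0)
e=(Pm[0]-Pm[1])+(Pm[3]-Pm[2]);yaw=np.arctan2(-e[0],e[1]);Rm=np.array([[np.cos(yaw),-np.sin(yaw)],[np.sin(yaw),np.cos(yaw)]]);print("mat",mc,yaw)
for n,q in(("L",[(135,110),(398,122),(392,262),(130,250)]),("M",[(487,155),(752,182),(742,315),(478,293)])):
    P=np.array([atz(c,u/4.7+165,v/4.7+190,.111)[:2] for u,v in q]);ctr=P.mean(0);e=(P[0]-P[1])+(P[3]-P[2]);y=np.arctan2(-e[0],e[1])
    print(n,P.round(3).tolist(),ctr,"yaw",y,"len",np.linalg.norm(e)/2,np.linalg.norm(P[0]-P[3]),"in mat",Rm.T@(ctr-mc))
    R=np.array([[np.cos(y),-np.sin(y)],[np.sin(y),np.cos(y)]])
    for w in [(.162,.067),(.162,-.067),(.032,.067),(.032,-.067),(-.032,.067),(-.032,-.067)]:
        X=ctr+R@w;print("  ",w,X.round(3),"mat",(Rm.T@(X-mc)).round(3))
for b,z in(((63,92),.076),((90,112),.006)):
    X=atz(c,b[0]/4.7+165,b[1]/4.7+190,z)[:2];print("beaker",X,Rm.T@(X-mc))
for n,u,v,z in(("timer",289,291,.022),("block",214,281,.03),("jar",389,297,.06)):print(n,atz(c,u,v,z))
```

```text
mat [0.61670132 0.08371396] -0.07194292873019097
L [[0.583, 0.321], [0.578, 0.197], [0.512, 0.199], [0.517, 0.321]] [0.54789664 0.25965007] yaw -0.04085402984270699 len 0.12282706888319407 0.06610712359431835 in mat [-0.08127314  0.17053526]
   (0.162, 0.067) [0.712 0.32 ] mat [0.079 0.243]
   (0.162, -0.067) [0.707 0.186] mat [0.083 0.109]
   (0.032, 0.067) [0.583 0.325] mat [-0.051  0.238]
   (0.032, -0.067) [0.577 0.191] mat [-0.047  0.105]
   (-0.032, 0.067) [0.519 0.328] mat [-0.115  0.237]
   (-0.032, -0.067) [0.513 0.194] mat [-0.111  0.103]
M [[0.563, 0.156], [0.551, 0.031], [0.488, 0.035], [0.498, 0.159]] [0.52503159 0.09518891] yaw -0.08802058136794674 len 0.12435550565259089 0.06515670070730936 in mat [-0.09225743  0.00485597]
   (0.162, 0.067) [0.692 0.148] mat [0.071 0.069]
   (0.162, -0.067) [0.681 0.014] mat [ 0.069 -0.065]
   (0.032, 0.067) [0.563 0.159] mat [-0.059  0.071]
   (0.032, -0.067) [0.551 0.026] mat [-0.061 -0.063]
   (-0.032, 0.067) [0.499 0.165] mat [-0.123  0.072]
   (-0.032, -0.067) [0.487 0.031] mat [-0.125 -0.062]
beaker [0.59758766 0.36326712] [-0.03915875  0.27745612]
beaker [0.59896243 0.36641386] [-0.03801372  0.28069353]
timer [0.41614806 0.11398898 0.022     ]
block [0.43834955 0.28720923 0.03      ]
jar [ 0.40230623 -0.11493486  0.06      ]
```

```bash
python3 -m handwheel '[{"wz":-0.122,"claw":70},{"wz":-0.122,"claw":70},{"dx":-3.8,"dy":-4.1},{"dx":-3.8,"dy":-4.1},{"dx":-3.8,"dy":-4.1},{"dx":-3.8,"dy":-4.1},{"dx":-3.8,"dy":-4.1},{"dx":-3.8,"dy":-4.1}]'
```

```text
schema error: expected keys dx, dy, dz, wx, wy, wz, claw
```

```bash
python3 -m handwheel '[{"dx":0,"dy":0,"dz":0,"wx":0,"wy":0,"wz":-0.122,"claw":70},{"dx":0,"dy":0,"dz":0,"wx":0,"wy":0,"wz":-0.122,"claw":70},{"dx":-3.8,"dy":-4.1,"dz":0,"wx":0,"wy":0,"wz":0,"claw":70},{"dx":-3.8,"dy":-4.1,"dz":0,"wx":0,"wy":0,"wz":0,"claw":70},{"dx":-3.8,"dy":-4.1,"dz":0,"wx":0,"wy":0,"wz":0,"claw":70},{"dx":-3.8,"dy":-4.1,"dz":0,"wx":0,"wy":0,"wz":0,"claw":70},{"dx":-3.8,"dy":-4.1,"dz":0,"wx":0,"wy":0,"wz":0,"claw":70},{"dx":-3.8,"dy":-4.1,"dz":0,"wx":0,"wy":0,"wz":0,"claw":70}]'
```

```text
clock: 2.1
position: [0.3948, 0.3429, 0.2315]
tool_rot: [3.141, 0.0, 3.1]
force: [1.4, 1.5, -0.2]
grip_width: 0.0597
finger_force: 0.0
```

```bash
python3 -m handwheel '[{"dx":-3.9,"dy":-3.9,"dz":0,"wx":0,"wy":0,"wz":0,"claw":70},{"dx":-3.8,"dy":-3.8,"dz":0,"wx":0,"wy":0,"wz":0,"claw":70},{"dx":0,"dy":0,"dz":3.4,"wx":0,"wy":0,"wz":0,"claw":70},{"dx":0,"dy":0,"dz":3.4,"wx":0,"wy":0,"wz":0,"claw":70},{"dx":0,"dy":0,"dz":3.4,"wx":0,"wy":0,"wz":0,"claw":70},{"dx":0,"dy":0,"dz":3.2,"wx":0,"wy":0,"wz":0,"claw":70},{"dx":0,"dy":0,"dz":0,"wx":0,"wy":0,"wz":0,"claw":70}]'
python3 - <<'E'
from h import *
a=[optics.grab_frame(n)["frame"] for n in("wrist","top")]
cv2.imwrite("pics/w1.png",np.hstack([cv2.resize(a[0],(400,300)),cv2.resize(a[1][170:310,140:327],(400,300))]))
E
```

```text
clock: 2.98
position: [0.4665, 0.2636, 0.0958]
tool_rot: [-3.139, -0.003, 3.1]
force: [-0.3, 0.4, 1.0]
grip_width: 0.0597
finger_force: 0.0
```

View pics/w1.png

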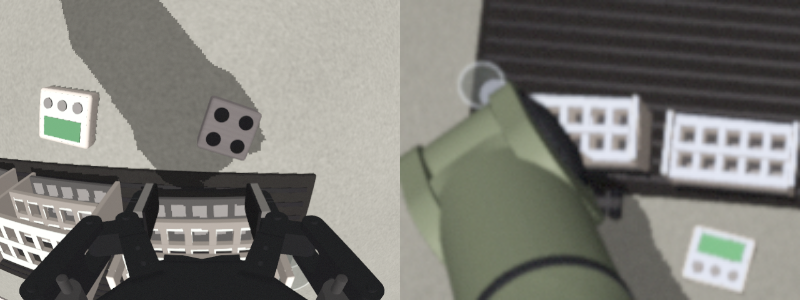

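```bash
python3 -m handwheel '[{"dx":-1.2,"dy":0,"dz":0,"wx":0,"wy":0,"wz":0,"claw":70},{"dx":-1.2,"dy":0,"dz":0,"wx":0,"wy":0,"wz":0,"claw":70},{"dx":-1,"dy":0,"dz":0,"wx":0,"wy":0,"wz":0,"claw":70},{"dx":-0.8,"dy":0,"dz":0,"wx":0,"wy":0,"wz":0,"claw":70},{"dx":-0.8,"dy":0,"dz":-0.1,"wx":0,"wy":0,"wz":0,"claw":70},{"dx":-0.8,"dy":0,"dz":-0.1,"wx":0,"wy":0,"wz":0,"claw":70},{"dx":-0.8,"dy":0,"dz":-0.2,"wx":0,"wy":0,"wz":0,"claw":70}]'
python3 - <<'E'
from h import *
a=[optics.grab_frame(n)["frame"] for n in("wrist","side")]
cv2.imwrite("pics/w2.png",np.hstack([cv2.resize(a[0],(400,300)),cv2.resize(a[1][120:270,220:420],(400,300))]))
E
```

```text
clock: 3.95
position: [0.5339, 0.2614, 0.1014]
tool_rot: [-3.142, -0.0, 3.1]
force: [-0.9, -0.2, 0.3]
grip_width: 0.0599
finger_force: 0.3
```

View pics/w2.png

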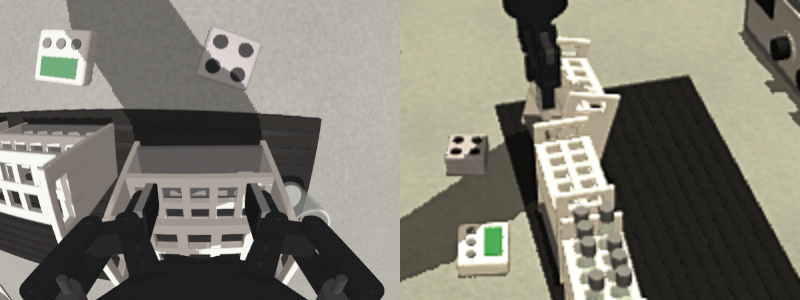

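The left rack is tilting cleanly (underside showing), straight, without touching the beaker or its neighbour. I keep pushing.

```bash
python3 -m handwheel '[{"dx":-0.8,"dy":0,"dz":-0.2,"wx":0,"wy":0,"wz":0,"claw":70},{"dx":-0.8,"dy":0,"dz":-0.2,"wx":0,"wy":0,"wz":0,"claw":70},{"dx":-0.8,"dy":0,"dz":-0.2,"wx":0,"wy":0,"wz":0,"claw":70},{"dx":-0.8,"dy":0,"dz":-0.2,"wx":0,"wy":0,"wz":0,"claw":70},{"dx":-0.8,"dy":0,"dz":-0.2,"wx":0,"wy":0,"wz":0,"claw":70},{"dx":-0.8,"dy":0,"dz":-0.2,"wx":0,"wy":0,"wz":0,"claw":70},{"dx":0,"dy":0,"dz":0,"wx":0,"wy":0,"wz":0,"claw":70},{"dx":0,"dy":0,"dz":0,"wx":0,"wy":0,"wz":0,"claw":70}]'
python3 - <<'E'
from h import *
a=[optics.grab_frame(n)["frame"] for n in("wrist","side")]
cv2.imwrite("pics/w3.png",np.hstack([cv2.resize(a[0],(400,300)),cv2.resize(a[1][120:270,220:420],(400,300))]))
E
```

```text
clock: 5.05
position: [0.5811, 0.2594, 0.1132]
tool_rot: [-3.142, -0.0, 3.1]
force: [-0.5, -0.2, -1.2]
grip_width: 0.0596
finger_force: 0.0
```

View pics/w3.png

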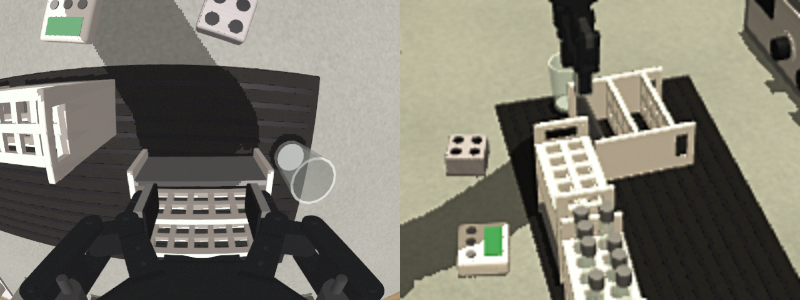

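```bash
python3 -m handwheel '[{"dx":0,"dy":0,"dz":-4.5,"wx":0,"wy":0,"wz":0,"claw":70},{"dx":0,"dy":0,"dz":-4.5,"wx":0,"wy":0,"wz":0,"claw":70},{"dx":3.3,"dy":-4.05,"dz":0,"wx":0,"wy":0,"wz":0,"claw":70},{"dx":3.3,"dy":-4.05,"dz":0,"wx":0,"wy":0,"wz":0,"claw":70},{"dx":3.3,"dy":-4.05,"dz":0,"wx":0,"wy":0,"wz":0,"claw":70},{"dx":3.3,"dy":-4.05,"dz":0,"wx":0,"wy":0,"wz":0,"claw":70},{"dx":0,"dy":0,"dz":0,"wx":0,"wy":0,"wz":0.046,"claw":70},{"dx":0,"dy":0,"dz":0,"wx":0,"wy":0,"wz":0,"claw":70}]'
```

```text
clock: 6.15
position: [0.4427, 0.1031, 0.2037]
tool_rot: [3.141, 0.001, 3.054]
force: [0.2, 1.2, -0.0]
grip_width: 0.0601
finger_force: 0.0
```

```bash
python3 -m handwheel '[{"dx":0,"dy":0,"dz":3.6,"wx":0,"wy":0,"wz":0,"claw":70},{"dx":0,"dy":0,"dz":3.6,"wx":0,"wy":0,"wz":0,"claw":70},{"dx":0,"dy":0,"dz":3.6,"wx":0,"wy":0,"wz":0,"claw":70},{"dx":0,"dy":0,"dz":0,"wx":0,"wy":0,"wz":0,"claw":70}]'
python3 -m handwheel '[{"dx":-1.2,"dy":0,"dz":0,"wx":0,"wy":0,"wz":0,"claw":70},{"dx":-1.2,"dy":0,"dz":0,"wx":0,"wy":0,"wz":0,"claw":70},{"dx":-1.0,"dy":0,"dz":0,"wx":0,"wy":0,"wz":0,"claw":70},{"dx":-0.8,"dy":0,"dz":0,"wx":0,"wy":0,"wz":0,"claw":70},{"dx":-0.8,"dy":0,"dz":0,"wx":0,"wy":0,"wz":0,"claw":70},{"dx":-0.8,"dy":0,"dz":-0.1,"wx":0,"wy":0,"wz":0,"claw":70},{"dx":-0.8,"dy":0,"dz":-0.1,"wx":0,"wy":0,"wz":0,"claw":70}]'
python3 - <<'E'
from h import *
a=[optics.grab_frame(n)["frame"] for n in("wrist","side")]
cv2.imwrite("pics/w4.png",np.hstack([cv2.resize(a[0],(400,300)),cv2.resize(a[1][120:270,220:420],(400,300))]))
E
```

```text
clock: 6.65
position: [0.4416, 0.1032, 0.0936]
tool_rot: [-3.14, -0.004, 3.055]
force: [-0.5, 0.0, 0.7]
grip_width: 0.0599
finger_force: 0.0
clock: 7.52
position: [0.5089, 0.0972, 0.0974]
tool_rot: [-3.142, -0.0, 3.054]
force: [-0.8, 0.1, 0.7]
grip_width: 0.0598
finger_force: 0.2
```

View pics/w4.png

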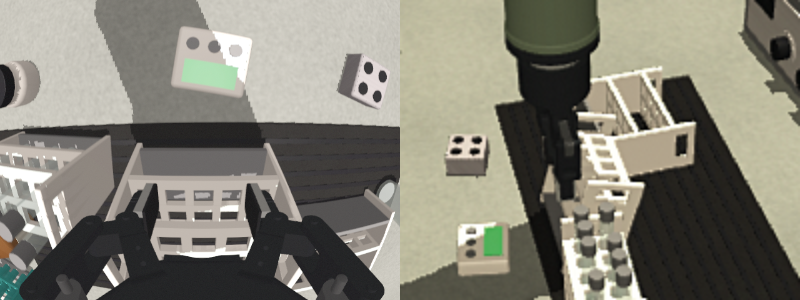

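The second rack is tilting straight, clear of both neighbours. I push on.

```bash
python3 -m handwheel '[{"dx":-0.8,"dy":0,"dz":-0.2,"wx":0,"wy":0,"wz":0,"claw":70},{"dx":-0.8,"dy":0,"dz":-0.2,"wx":0,"wy":0,"wz":0,"claw":70},{"dx":-0.8,"dy":0,"dz":-0.2,"wx":0,"wy":0,"wz":0,"claw":70},{"dx":-0.8,"dy":0,"dz":-0.2,"wx":0,"wy":0,"wz":0,"claw":70},{"dx":-0.8,"dy":0,"dz":-0.2,"wx":0,"wy":0,"wz":0,"claw":70},{"dx":-0.8,"dy":0,"dz":-0.2,"wx":0,"wy":0,"wz":0,"claw":70},{"dx":0,"dy":0,"dz":0,"wx":0,"wy":0,"wz":0,"claw":70},{"dx":0,"dy":0,"dz":0,"wx":0,"wy":0,"wz":0,"claw":70}]'
python3 -m handwheel '[{"dx":0,"dy":0,"dz":-4.5,"wx":0,"wy":0,"wz":0,"claw":70},{"dx":0,"dy":0,"dz":-4.5,"wx":0,"wy":0,"wz":0,"claw":70},{"dx":5,"dy":0,"dz":-2,"wx":0,"wy":0,"wz":0,"claw":70},{"dx":5,"dy":0,"dz":-2,"wx":0,"wy":0,"wz":0,"claw":70},{"dx":0,"dy":0,"dz":0,"wx":0,"wy":0,"wz":0,"claw":70}]'
python3 - <<'E'
from h import *
a=[optics.grab_frame(n)["frame"] for n in("top","side")]
cv2.imwrite("pics/w5.png",np.hstack([cv2.resize(a[0][100:310,155:435],(400,300)),cv2.resize(a[1][120:360,220:540],(400,300))]))
E
```

```text
clock: 8.62
position: [0.556, 0.0931, 0.1092]
tool_rot: [-3.141, -0.0, 3.054]
force: [0.2, 0.7, -0.8]
grip_width: 0.0599
finger_force: 0.0
clock: 9.25
position: [0.4545, 0.1022, 0.2408]
tool_rot: [3.141, 0.001, 3.055]
force: [1.1, 0.3, -0.2]
grip_width: 0.0598
finger_force: 0.0
```

View pics/w5.png

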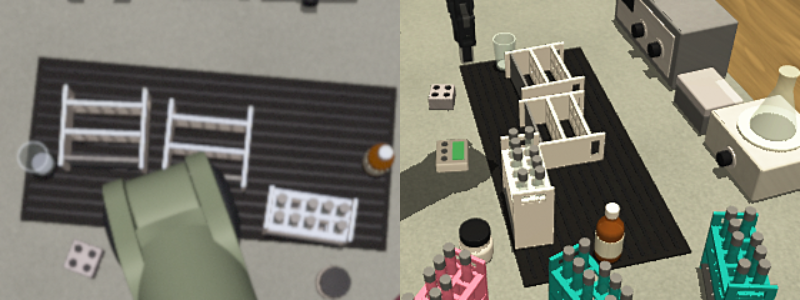

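Both empty racks lie flat on the mat, well inside its outline. The full rack is standing and the bystanders haven't moved.

```bash
python3 -c "
from workcell import job_done
print(job_done())"
```

```text
the job is handed in; nothing more can be done
None
```

Both empty racks were pushed over and lie flat on the mat, inside its outline. In the last pictures the full rack was standing and nothing else had moved. The job was handed in at about 9 s of the 42 s allowed; no verdict came back.

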